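# Set and start the grill timer

## Task

Set the grill timer: with a fingertip, flick the edge of its star-shaped thumbwheel clockwise (seen from above), click by click, until the lobe with the steel ridge points straight at the small arrow on the housing, without clicking past it. Then press the round start button fully down with a fingertip and let it come back up. Grasp nothing, do not shift or lift the timer, and leave the tableware and utensils where they are.

Things in the scene. Friction and masses are not known exactly. Their poses are not given: they have to be found in the camera images.
- wheel (a joint): Turn of the thumbwheel about its vertical axis (rad), growing clockwise from above. Six detents 1.047 (60 degrees) apart, 0 to 5.236; the ridge points at the arrow at 4.189. Starts in detent 0, 1.047 or 2.094: two to four clicks to go. End stops at -0.2 and 5.45. Needs up to 3 N at a lobe tip; once past half a click (0.52) it springs on into the next detent by itself.
- wheel_axis (a point): Centre of the wheel's top face, 64 mm above the table. Black plastic wheel 18 mm thick (underside at 46 mm, housing top below it at 40 mm): disc of radius 26 mm with six radial lobes every 60 degrees, 9 mm wide, round ends reaching 45 mm from the axis, gaps of 36 mm between tips. A steel ridge 6 mm wide, 5 mm high runs on top from the centre along one lobe. Its x and y turn with the wheel.
- ridge_end (a point): On the wheel's top face, 44 mm from the axis, at the tip of the lobe that carries the steel ridge; turns with the wheel. The other five lobes follow at 60 degree steps.
- pointer (a point): Tip of the small raised steel arrow (5 mm high, top 45 mm above the work surface) on the housing, 50 mm from the wheel axis, on the line from the axis to the start button.
- start (a joint): Travel of the start button (m): 0 up, 0.006 fully down; a spring of 5 N at full travel brings it back.
- start_top (a point): Centre of the top of the round black start button (28 mm across), 58 mm above the table when up; it moves vertically. It lies 102 mm from the wheel axis, beyond the arrow.
- timer: Grey timer housing, 1.6 kg on a rubber foot, loose but not to be shifted (it slides at about 9 N): 108 mm (x) by 188 mm (y), top 40 mm above the work surface. Origin at the centre of its underside. The wheel axis is at x 0, y +40 mm in its frame, the arrow at y -10 mm, the button at y -62 mm.
- salt_cellar: Bystander: round wooden salt cellar, 92 mm across, 75 mm high, 150 to 185 mm from the wheel axis. Origin at its foot.
- pepper_mill: Bystander: dark wooden pepper mill, 54 mm across, 150 mm high, at least 100 mm from the button. Origin at its foot.
- corkscrew: Bystander: chrome lever corkscrew lying flat, 160 by 92 mm, 32 mm high. Origin under its middle.
- plates: Bystander: stack of three white melamine plates, 200 mm across, 35 mm high. Origin at its foot.
- carafe: Bystander: empty clear glass carafe, 94 mm across, 210 mm high. Origin at its foot.
- tongs: Bystander: steel grill tongs lying flat, 250 mm long, 60 mm wide. Origin under the middle.

How it is judged:
By the outcome, as a careful person would: the job done as asked, in the order asked, and still so for the second after the job is handed in, with the robot touching nothing.
It also fails if it takes over 48 s, if anything falls off the work surface, if the arm or the gripper's body presses on something with over 40 N, if the wrist force passes 120 N, or if a joint passes its speed limit or range.

## Robot

A 6-joint arm with a two-finger parallel gripper is mounted at the origin on the work surface. World frame = base frame: x ahead of the robot, y to its left, z up, the work surface at z = 0. Lengths are in m, angles in degrees, forces in N, time in s.
With the tool pointing down it reaches from about 0.325 to 0.75 m from the base axis. Payload 7.6 kg.
Tool frame: the origin (TCP) lies midway between the tips of the shut fingers; the grasp point (between the pads) lies 19 mm behind it; z points along the fingers, y is the line along which they close (so a half turn about z gives the same grasp; the last joint's range is limited). The gripper opens to 85 mm and grips with 20 to 120 N. Pads are 22 mm wide; open, the fingers measure 114 mm over their backs; the gripper's body (76 mm by 85 mm) begins 54 mm behind the grasp point. The pads swing forward as they close: fully open they stand 13 mm farther back than shut.
Start: joints at [-71.522, 2.991, 80.254, -0, 96.75, -4.028], TCP at [0.201, -0.485, 0.231] pointing down, gripper open.
Joint ranges: [-166.34, 166.34], [-52.06, 124.39], [6.96, 135.62], [-60.46, 240.46], [14.63, 156.25], [-167.68, 167.68]. Speed limits (degrees/s): [147.25, 147.25, 172.46, 180, 180, 180].

## Interface

Orientations are given as a 3x3 rotation matrix whose columns are the frame's x, y, z axes.
In Python, from station import telemetry, imaging, ticket gives the robot as it stands. The module is installed in compiled form; this text tells all that it offers.
- The arm moves only by the tool servo_tool, never from a script. Its argument "motion" is a list of rows, each a list of 3 entries, a list of its own where there are three numbers: the opening, from 0 (shut) to 1 (fully open), then the shift along the tool's x, y, z in m, then the turn, a rotation vector about the tool's x, y, z in degrees. A call has 1 to 12 rows; each row is the pose to reach, as a shift and turn from the pose commanded when the call began, along the tool's axes at that moment; what a row does not reach only later rows make up. A row lasts 1/12 s, in which the tool goes at most 41.7 mm and 7.16 degrees, less where a joint would pass 70% of its speed; a pose out of reach is approached as far as the arm can. A call with a gripper value outside its range is refused whole. The fingers move at their own pace and stop on an object; "force" is the grip in N (left out, the last holds). Time passes only in rows, so rows that repeat a pose let the fingers close. It gives the time, the measured TCP pose, the force, the opening and the grip force at its end, in the units of the state.
- telemetry.get_obs(): the state, without advancing time (a new reading comes with each control period).
- imaging.camera(name): name is "scene" or "side" or "wrist"; returns a dict with "frame" (480x640x3 uint8, red, green, blue), "depth" (480x640 float32, m along the optical axis (not along the pixel's ray), 0 where there is no reading), "intrinsics" (3x3 intrinsics, pixels), "k1" (the pictures are not rectified: a ray, as slopes to the right and down, at radius r is drawn at 1 + k1 r^2 times it, then the intrinsics apply), "rvec" (rotation vector, rad) and "tvec" (3), from world to camera coordinates, as OpenCV has them. Camera axes: x right, y down, z forward; pixel columns grow to the right and rows downward; lengths in m; the calibration is good to about 2 mm. A picture is of the moment at which its call begins.
- ticket.close_job(): hands the job in; it is judged then, once.
Trained networks look in a picture, given as the dict that the camera call returned (one of the last four; its "shot" number tells which), for a name from the list of things; names that differ only in an ending like _2 or _b are one class to them, and where a whole thing is asked for, a point or a joint stands for the part that bears it (a point fixed in the world has none). Each returns a list of dicts, best first, with "p" (0 to 1); they miss things now and then, are a little off and sometimes report something else, mostly with a low value. They report only what shows in the picture. A call takes as long as a camera call.
- imaging.cut_out(target, picture): "region" (480x640 bool, what is visible of it) and "bbox" ([centre column, centre row, width, height] in pixels, round what is visible of it).
The state is a dict: "clock": time; "joints": joint angles; "joint_velocities": joint speeds; "tau": joint torques, N m; "tool_pos": TCP position; "eef_rot": TCP orientation; "wrist_force": force on the tool from outside, world axes, zero at the start; "wrist_torque": the same for the moment, N m; "opening": finger opening in m; "grip_force": force on a finger pad.
Only numpy, scipy, OpenCV 4.12 (cv2) and the standard library are available. Lean on these libraries where they do the work, as an engineer would, in place of code of your own. Each camera call takes 0.05 s, during which the arm holds its last target. There are 200 camera calls.

## Working session

There is one attempt and no reset: what is moved stays moved. The work goes in short steps, Python scripts to look and compute and a tool call to move; the robot and the scene stay as the last step left them, time stands still between calls to the robot, and variables do not carry over. Pictures are saved under pics/ and viewed, at most 10 in all, crops included, and the job is handed in when it is done.

Besides the shell and the picture viewer there is one more tool, called after "Call:" as name(argument=value, ...) on one line, values as JSON. servo_tool: Moves the arm, as the interface text tells. Its arguments: {"type":"object","properties":{"motion":{"type":"array"},"force":{"type":"number"}},"required":["motion"]}

```bash
mkdir -p pics; cat > h.py <<'E'
import numpy as np, cv2
from station import telemetry, imaging, ticket
def cam(n,save=None):
    c=imaging.camera(n)
    if save: cv2.imwrite('pics/'+save,c['frame'][:,:,::-1])
    return c
def RT(c): return cv2.Rodrigues(np.array(c['rvec'],float))[0],np.array(c['tvec'],float).reshape(3)
def rays(c,px):
    K=c['intrinsics'];px=np.asarray(px,float).reshape(-1,2)
    D=np.c_[(px[:,0]-K[0,2])/K[0,0],(px[:,1]-K[1,2])/K[1,1]]
    s=D.copy()
    for _ in range(20): s=D/(1+c['k1']*(s**2).sum(1,keepdims=True))
    return np.c_[s,np.ones(len(s))]
def onplane(c,px,z):
    R,t=RT(c);d=rays(c,px)@R;o=-R.T@t
    return o+d*((z-o[2])/d[:,2])[:,None]
def cloud(c,mask):
    v,u=np.nonzero(mask&(c['depth']>0));R,t=RT(c)
    return (rays(c,np.c_[u,v])*c['depth'][v,u][:,None]-t)@R
def proj(c,P):
    R,t=RT(c);q=np.asarray(P).reshape(-1,3)@R.T+t;s=q[:,:2]/q[:,2:]
    s=s*(1+c['k1']*(s**2).sum(1,keepdims=True));K=c['intrinsics']
    return s*[K[0,0],K[1,1]]+[K[0,2],K[1,2]]
E
python3 - <<'E'
from h import *
np.set_printoptions(precision=4,suppress=True)
for n in ['scene','side']:
    c=cam(n,n+'0.png')
    R,t=RT(c);print(n,-R.T@t)
    for k in ['timer','wheel','start','salt_cellar','pepper_mill','corkscrew','plates','carafe','tongs']:
        r=imaging.cut_out(k,c)
        if r:
            P=cloud(c,r[0]['region']); print(k,round(r[0]['p'],2),np.round(r[0]['bbox']),len(P), (np.median(P,0),P.min(0),P.max(0)) if len(P) else '')
o=telemetry.get_obs();print(o['clock'],o['tool_pos'],o['eef_rot'],o['opening'])
E
```

```text
scene [ 1.1742 -0.9903  0.9066]
timer 0.8 [302. 259.  65.  48.] 1663 (array([ 0.5371, -0.0089,  0.0389]), array([ 0.4444, -0.1614, -0.0048]), array([0.6364, 0.1597, 0.1474]))
wheel 0.88 [311. 244.  29.  26.] 388 (array([0.5358, 0.0194, 0.0614]), array([ 0.487 , -0.0168,  0.0376]), array([0.5739, 0.0712, 0.0721]))
start 0.42 [291. 262.   5.   3.] 22 (array([ 0.5249, -0.0763,  0.0561]), array([ 0.5188, -0.0874,  0.0499]), array([ 0.5329, -0.0666,  0.0606]))
salt_cellar 0.9 [348. 230.  35.  31.] 860 (array([0.5757, 0.1692, 0.0542]), array([ 0.5055,  0.142 , -0.0034]), array([0.6132, 0.3297, 0.0759]))
pepper_mill 0.66 [296. 286.  21.  56.] 946 (array([ 0.6224, -0.1793,  0.0805]), array([ 0.5364, -0.1939, -0.0031]), array([ 0.6405, -0.0755,  0.1523]))
corkscrew 0.66 [164. 301.  65.  24.] 773 (array([ 0.3295, -0.3456,  0.018 ]), array([ 0.2312, -0.4184, -0.0042]), array([ 0.4084, -0.2932,  0.0345]))
plates 0.68 [407. 194.  58.  33.] 1393 (array([0.6131, 0.5236, 0.0243]), array([ 0.5028,  0.123 , -0.0052]), array([0.7637, 0.6318, 0.2119]))
carafe 0.68 [410. 239.  40.  79.] 2167 (array([0.80
[... 843 characters left out ...]
crew 0.87 [400. 168.  55.  25.] 411 (array([ 0.3251, -0.3279,  0.0175]), array([ 0.2362, -0.4162, -0.0105]), array([ 0.4042, -0.2828,  0.0381]))
plates 0.72 [272. 404.  88.  80.] 5655 (array([0.6154, 0.5227, 0.0248]), array([ 0.5173,  0.3972, -0.0083]), array([0.7222, 0.6222, 0.0435]))
carafe 0.69 [226. 251.  44.  77.] 2069 (array([0.7836, 0.1656, 0.1202]), array([ 0.7437, -0.0962, -0.0051]), array([0.8696, 0.1904, 0.2133]))
tongs 0.93 [387. 383. 108.  26.] 957 (array([0.365 , 0.4284, 0.0079]), array([ 0.2327,  0.4076, -0.0084]), array([0.4769, 0.4826, 0.0183]))
1.0 [ 0.201  -0.485   0.2313] [[ 0.9238  0.3828  0.    ]
 [ 0.3828 -0.9238 -0.0001]
 [-0.      0.0001 -1.    ]] 0.08546862733744903
```

Call:
servo_tool(motion=[[0,[0.035,-0.022,-0.002],[0,0,0]],[0,[0.07,-0.044,-0.004],[0,0,0]],[0,[0.105,-0.066,-0.006],[0,0,0]],[0,[0.14,-0.088,-0.01],[0,0,0]],[0,[0.175,-0.11,-0.012],[0,0,0]],[0,[0.21,-0.132,-0.015],[0,0,0]],[0,[0.245,-0.154,-0.02],[0,0,0]],[0,[0.28,-0.176,-0.02],[0,0,0]],[0,[0.315,-0.198,-0.02],[0,0,0]],[0,[0.35,-0.22,-0.02],[0,0,0]],[0,[0.385,-0.242,-0.02],[0,0,0]],[0,[0.4,-0.251,-0.02],[0,0,0]]])

```text
clock: 2.0
tool_pos: [0.4761, -0.0962, 0.2513]
eef_rot: [[0.922, 0.386, 0.001], [0.386, -0.922, 0.001], [0.001, -0.001, -1.0]]
wrist_force: [-0.1, -0.7, 1.5]
opening: 0.0001
grip_force: 0.0
```

```bash
python3 - <<'E'
from h import *
np.set_printoptions(precision=4,suppress=True)
c=cam('wrist','w1.png');R,t=RT(c);print(-R.T@t,R)
for k in ['timer','wheel','start','salt_cellar','pepper_mill']:
    r=imaging.cut_out(k,c)
    if r:
        P=cloud(c,r[0]['region']); print(k,round(r[0]['p'],2),np.round(r[0]['bbox']),len(P), (np.median(P,0),P.min(0),P.max(0)) if len(P) else '')
o=telemetry.get_obs();print(o['clock'],o['tool_pos'],o['eef_rot'],o['opening'],o['joints'])
E
```

```text
[ 0.5378 -0.0712  0.3941] [[ 0.3871 -0.9221  0.0002]
 [-0.889  -0.3731  0.2656]
 [-0.2448 -0.103  -0.9641]]
timer 0.91 [251. 106. 252. 205.] 30113 (array([ 0.5317, -0.0088,  0.0404]), array([ 0.4661, -0.1088, -0.002 ]), array([0.5906, 0.0996, 0.071 ]))
wheel 0.73 [50. 19. 99. 32.] 2729 (array([0.5326, 0.1587, 0.0572]), array([ 0.5062,  0.1459, -0.002 ]), array([0.5603, 0.225 , 0.0755]))
start 0.96 [317. 139.  33.  40.] 998 (array([ 0.5261, -0.0722,  0.058 ]), array([ 0.512 , -0.0867,  0.0439]), array([ 0.5399, -0.058 ,  0.0604]))
salt_cellar 0.77 [49. 17. 99. 28.] 2741 (array([0.5327, 0.1586, 0.0571]), array([ 0.5062,  0.1459, -0.0017]), array([0.5607, 0.225 , 0.0755]))
pepper_mill 0.75 [484.  79. 130.  94.] 8415 (array([ 0.6032, -0.1553,  0.1345]), array([ 0.5829, -0.2482, -0.0015]), array([ 0.6814, -0.1383,  0.1519]))
2.3 [ 0.474  -0.1009  0.2513] [[ 0.9243  0.3816 -0.    ]
 [ 0.3816 -0.9243 -0.0004]
 [-0.0002  0.0003 -1.    ]] 0.00019619160114198956 [-16.3735  -3.8287  84.7719  -0.0227  99.0531  51.1917]
```

View pics/w1.png

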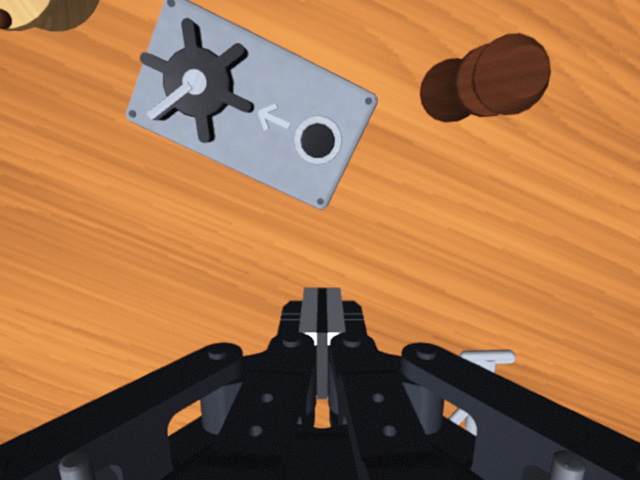

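The wrist view shows the wheel centre near (195,84), ridge tip at (152,115), arrow tip at (258,108) and button at (318,139). The ridge is about 240° short of the arrow going clockwise, so there are 4 clicks to go. The shut fingertips are slim. Now I'll get metric values.

```bash
python3 - <<'E'
from h import *
np.set_printoptions(precision=4,suppress=True)
c=cam('wrist')
ax=onplane(c,[[195,84]],.064)[0];rt=onplane(c,[[152,115]],.066)[0];ar=onplane(c,[[258,108]],.045)[0]
print('axis px',ax,'ridge',rt,'arrow',ar)
b=imaging.cut_out('start',c)[0]['region'];v,u=np.nonzero(b)
bt=onplane(c,[[u.mean(),v.mean()]],.056)[0];print('button',bt,np.linalg.norm((ax-bt)[:2]))
m=imaging.cut_out('timer',c)[0]['region'];P=cloud(c,m);P=P[(abs(P[:,2]-.04)<.003)]
q=cv2.minAreaRect((P[:,:2]*1000).astype(np.float32));print('rect',q)
# wheel from depth
B=cloud(c,np.ones((480,640),bool));B=B[(B[:,2]>.06)&(B[:,2]<.067)&(np.hypot(B[:,0]-ax[0],B[:,1]-ax[1])<.05)]
print('circ',cv2.minEnclosingCircle((B[:,:2]*1000).astype(np.float32)),len(B),np.median(B[:,2]))
g=lambda d:np.degrees(np.arctan2(d[1],d[0]))
print(g(bt-ax),g(rt-ax),g(ar-ax))
print('tipw',c['intrinsics'][0,0], proj(c,telemetry.get_obs()['tool_pos']))
E
```

```text
axis px [0.5273 0.0237 0.064 ] ridge [0.4934 0.0468 0.066 ] arrow [ 0.5286 -0.0237  0.045 ]
button [ 0.5258 -0.0725  0.056 ] 0.09625931964289453
rect ((528.4776000976562, -10.904617309570312), (185.88014221191406, 106.35282135009766), 87.33553314208984)
circ ((530.3348388671875, 28.64029884338379), 44.81515121459961) 5197 0.06407279122019618
-90.89292449199073 145.67660975898343 -88.42544043029693
tipw 412.8564037206224 [[319.6035 308.4779]]
```

Call:
servo_tool(motion=[[0,[0.011,-0.012,0.02],[0,0,-6]],[0,[0.022,-0.024,0.045],[0,0,-12]],[0,[0.033,-0.036,0.07],[0,0,-18]],[0,[0.044,-0.048,0.095],[0,0,-24]],[0,[0.055,-0.06,0.12],[0,0,-30]],[0,[0.0647,-0.0728,0.14],[0,0,-34.9]],[0,[0.0647,-0.0728,0.151],[0,0,-34.9]],[0,[0.0647,-0.0728,0.151],[0,0,-34.9]],[0,[0.0647,-0.0728,0.151],[0,0,-34.9]],[0,[0.0647,-0.0728,0.151],[0,0,-34.9]]], force=60)

```text
clock: 3.28
tool_pos: [0.5071, -0.0091, 0.102]
eef_rot: [[0.541, 0.841, 0.003], [0.841, -0.541, -0.001], [0.001, 0.002, -1.0]]
wrist_force: [-0.1, -0.0, 0.0]
opening: 0.0002
grip_force: 0.0
```

```bash
python3 - <<'E'
from h import *
np.set_printoptions(precision=4,suppress=True)
c=cam('wrist','w2.png')
o=telemetry.get_obs();T=o['tool_pos'];print(o['clock'],T,o['eef_rot'],o['wrist_force'])
A=np.array([.5303,.0288])
B=cloud(c,np.ones((480,640),bool));z=B[:,2];r=np.hypot(B[:,0]-A[0],B[:,1]-A[1])
W=B[(z>.06)&(z<.067)&(r<.055)];print('circ',cv2.minEnclosingCircle((W[:,:2]*1000).astype(np.float32)),len(W))
print(proj(c,[[*A,.064],[*T]]))
E
```

```text
3.3333 [ 0.5072 -0.009   0.1021] [[ 0.5407  0.8412  0.003 ]
 [ 0.8412 -0.5407 -0.0005]
 [ 0.0012  0.0028 -1.    ]] [-0.0753  0.081   0.384 ]
circ ((530.5763549804688, 29.328083038330078), 45.05501937866211) 14056
[[318.6765 176.8672]
 [321.0575 307.5019]]
```

View pics/w2.png

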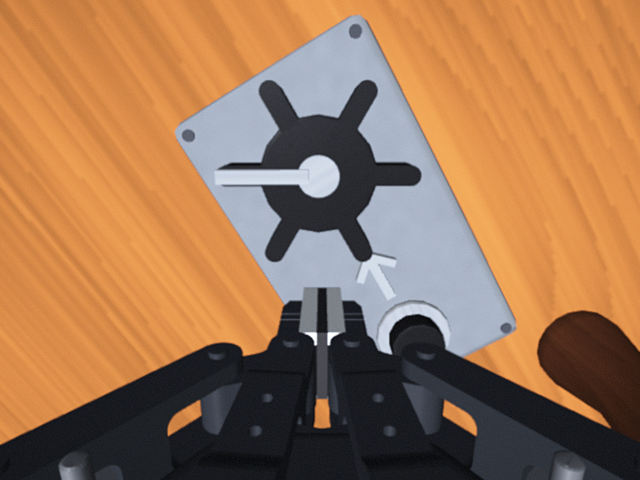

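The finger is centred under a gap: lobes at (275,255) and (363,255), wheel centre at (319,176), ridge pointing left to (215,177). Lowering it now, then sweeping one click.

Call:
servo_tool(motion=[[0,[0,0,0.02],[0,0,0]],[0,[0,0,0.04],[0,0,0]],[0,[0,0,0.05],[0,0,0]],[0,[0,0,0.05],[0,0,0]],[0,[0,0,0.05],[0,0,0]]])

```text
clock: 3.75
tool_pos: [0.5066, -0.0084, 0.051]
eef_rot: [[0.539, 0.842, 0.0], [0.842, -0.539, -0.0], [0.0, 0.0, -1.0]]
wrist_force: [-0.4, -0.0, 0.4]
opening: 0.0
grip_force: 0.0
```

Call:
servo_tool(motion=[[0,[0.0002,-0.0039,0],[0,0,5]],[0,[0.0007,-0.0078,0],[0,0,10]],[0,[0.0015,-0.0116,0],[0,0,15]],[0,[0.0027,-0.0154,0],[0,0,20]],[0,[0.0042,-0.019,0],[0,0,25]],[0,[0.006,-0.0225,0],[0,0,30]],[0,[0.0081,-0.0258,0],[0,0,35]],[0,[0.0105,-0.0289,0],[0,0,40]],[0,[0.0132,-0.0318,0],[0,0,45]],[0,[0.0161,-0.0345,0],[0,0,50]],[0,[0.0192,-0.0369,0],[0,0,55]],[0,[0.0225,-0.039,0],[0,0,60]]])

```text
clock: 4.75
tool_pos: [0.4866, 0.0321, 0.0523]
eef_rot: [[0.999, -0.05, 0.003], [-0.05, -0.999, 0.0], [0.003, -0.0, -1.0]]
wrist_force: [0.5, 0.4, 0.0]
opening: 0.0
grip_force: 0.0
```

```bash
cat > chk.py <<'E'
from h import *
import sys
np.set_printoptions(precision=4,suppress=True)
c=cam('wrist',sys.argv[1])
o=telemetry.get_obs();T=o['tool_pos'];print(o['clock'],T,o['eef_rot'],o['wrist_force'])
B=cloud(c,np.ones((480,640),bool));z=B[:,2];A=np.array([.5305,.029]);r=np.hypot(B[:,0]-A[0],B[:,1]-A[1])
W=B[(z>.0665)&(z<.072)&(r<.05)];d=W[:,:2]-A;d=d[np.hypot(*d.T)>.012]
print('ridge az',np.degrees(np.arctan2(*d.mean(0)[::-1])),len(d))
m=imaging.cut_out('timer',c)
if m:
    P=cloud(c,m[0]['region']);P=P[(abs(P[:,2]-.04)<.003)];print('rect',cv2.minAreaRect((P[:,:2]*1000).astype(np.float32)))
E
python3 chk.py w3.png
```

```text
4.8 [0.4867 0.0326 0.0522] [[ 0.9985 -0.0545  0.0031]
 [-0.0545 -0.9985  0.0002]
 [ 0.0031 -0.0004 -1.    ]] [ 0.2943  0.292  -0.5535]
ridge az 105.27789205424716 2719
rect ((528.663818359375, -10.674720764160156), (185.98626708984375, 106.07492065429688), 87.4394302368164)
```

View pics/w3.png

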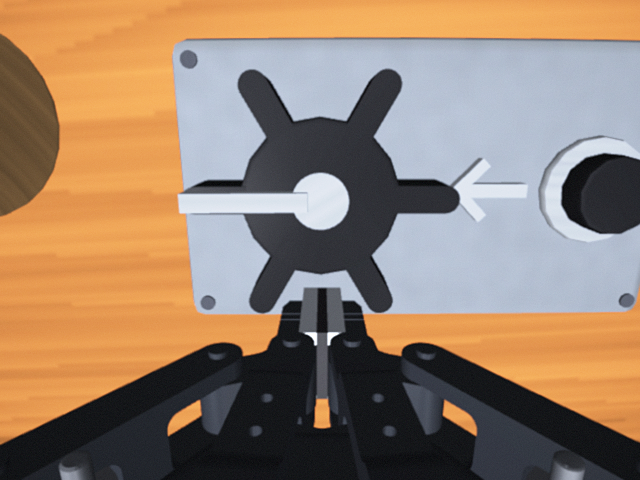

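Clean single click: the ridge points left to (180,203) and the arrow is at right (455,190), so 180° remains, or 3 clicks. The timer has not moved. Lifting, going back, and repeating.

Call:
servo_tool(motion=[[0,[0,0,-0.02],[0,0,0]],[0,[0,0,-0.04],[0,0,0]],[0,[0.001,0.006,-0.04],[0,0,-7]],[0,[0.0025,0.012,-0.04],[0,0,-14]],[0,[0.005,0.018,-0.04],[0,0,-21]],[0,[0.0075,0.023,-0.04],[0,0,-28]],[0,[0.01,0.028,-0.04],[0,0,-35]],[0,[0.0132,0.0318,-0.04],[0,0,-42]],[0,[0.0165,0.035,-0.04],[0,0,-49]],[0,[0.0195,0.037,-0.04],[0,0,-55]],[0,[0.0225,0.039,-0.04],[0,0,-60]],[0,[0.0225,0.039,-0.04],[0,0,-60]]])

```text
clock: 5.85
tool_pos: [0.5072, -0.0087, 0.0915]
eef_rot: [[0.535, 0.845, 0.002], [0.845, -0.535, -0.0], [0.001, 0.002, -1.0]]
wrist_force: [-0.1, -0.5, 0.6]
opening: 0.0
grip_force: 0.0
```

Call:
servo_tool(motion=[[0,[0,0,0],[0,0,0]],[0,[0,0,0.02],[0,0,0]],[0,[0,0,0.04],[0,0,0]],[0,[0,0,0.04],[0,0,0]],[0,[0,0,0.04],[0,0,0]]])

```text
clock: 6.27
tool_pos: [0.5057, -0.0079, 0.05]
eef_rot: [[0.539, 0.842, -0.002], [0.842, -0.539, 0.0], [-0.001, -0.002, -1.0]]
wrist_force: [0.7, -0.3, 0.6]
opening: -0.0003
grip_force: 0.0
```

Call:
servo_tool(motion=[[0,[0.0002,-0.0039,0],[0,0,5]],[0,[0.0007,-0.0078,0],[0,0,10]],[0,[0.0015,-0.0116,0],[0,0,15]],[0,[0.0027,-0.0154,0],[0,0,20]],[0,[0.0042,-0.019,0],[0,0,25]],[0,[0.006,-0.0225,0],[0,0,30]],[0,[0.0081,-0.0258,0],[0,0,35]],[0,[0.0105,-0.0289,0],[0,0,40]],[0,[0.0132,-0.0318,0],[0,0,45]],[0,[0.0161,-0.0345,0],[0,0,50]],[0,[0.0192,-0.0369,0],[0,0,55]],[0,[0.0225,-0.039,0],[0,0,60]]])

```text
clock: 7.27
tool_pos: [0.4864, 0.0322, 0.0523]
eef_rot: [[0.999, -0.05, 0.003], [-0.05, -0.999, 0.0], [0.003, -0.0, -1.0]]
wrist_force: [-0.7, -0.0, 0.2]
opening: -0.0
grip_force: 0.0
```

Call:
servo_tool(motion=[[0,[0,0,0],[0,0,0]],[0,[0,0,-0.02],[0,0,0]],[0,[0,0,-0.04],[0,0,0]],[0,[0,0,-0.04],[0,0,0]]])

```text
clock: 7.6
tool_pos: [0.4882, 0.0318, 0.0956]
eef_rot: [[0.999, -0.043, 0.008], [-0.043, -0.999, -0.0], [0.008, -0.0, -1.0]]
wrist_force: [1.6, 0.1, 0.4]
opening: 0.0003
grip_force: 0.0
```

```bash
python3 chk.py w4.png
```

```text
7.65 [0.4875 0.0318 0.0937] [[ 0.999  -0.0432  0.0063]
 [-0.0432 -0.9991 -0.0003]
 [ 0.0063  0.     -1.    ]] [ 0.2776 -0.0342 -1.4471]
ridge az 28.352107254537568 1276
rect ((528.8444213867188, -10.556877136230469), (185.9208984375, 106.13441467285156), 87.3216552734375)
```

View pics/w4.png

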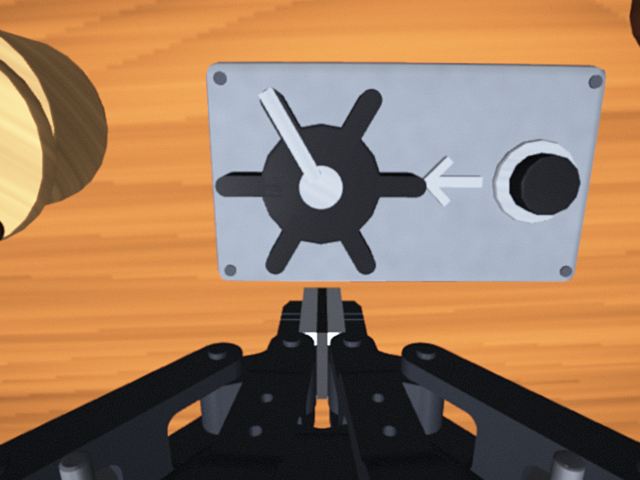

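The ridge now points upper left, tip at (267,93), so two clicks remain to the arrow at (428,183). The estimated azimuth of 28° agrees.

Call:
servo_tool(motion=[[0,[0.001,0.006,0],[0,0,-7]],[0,[0.0025,0.012,0],[0,0,-14]],[0,[0.005,0.018,0],[0,0,-21]],[0,[0.0075,0.023,0],[0,0,-28]],[0,[0.01,0.028,0],[0,0,-35]],[0,[0.0132,0.0318,0],[0,0,-42]],[0,[0.0165,0.035,0],[0,0,-49]],[0,[0.0195,0.037,0],[0,0,-55]],[0,[0.0225,0.039,0],[0,0,-60]],[0,[0.0225,0.039,0],[0,0,-60]],[0,[0.0225,0.039,0],[0,0,-60]]])

```text
clock: 8.62
tool_pos: [0.5059, -0.0081, 0.0897]
eef_rot: [[0.541, 0.841, -0.001], [0.841, -0.541, 0.0], [-0.001, -0.001, -1.0]]
wrist_force: [-0.0, 0.2, 0.0]
opening: -0.0
grip_force: 0.0
```

Call:
servo_tool(motion=[[0,[0,0,0],[0,0,0]],[0,[0,0,0.02],[0,0,0]],[0,[0,0,0.04],[0,0,0]],[0,[0,0,0.04],[0,0,0]],[0,[0,0,0.04],[0,0,0]]])

```text
clock: 9.03
tool_pos: [0.5054, -0.0079, 0.0496]
eef_rot: [[0.539, 0.842, -0.003], [0.842, -0.539, 0.0], [-0.001, -0.002, -1.0]]
wrist_force: [0.4, -0.3, 0.4]
opening: 0.0003
grip_force: 0.0
```

Call:
servo_tool(motion=[[0,[0.0002,-0.0039,0],[0,0,5]],[0,[0.0007,-0.0078,0],[0,0,10]],[0,[0.0015,-0.0116,0],[0,0,15]],[0,[0.0027,-0.0154,0],[0,0,20]],[0,[0.0042,-0.019,0],[0,0,25]],[0,[0.006,-0.0225,0],[0,0,30]],[0,[0.0081,-0.0258,0],[0,0,35]],[0,[0.0105,-0.0289,0],[0,0,40]],[0,[0.0132,-0.0318,0],[0,0,45]],[0,[0.0161,-0.0345,0],[0,0,50]],[0,[0.0192,-0.0369,0],[0,0,55]],[0,[0.0225,-0.039,0],[0,0,60]]])

```text
clock: 10.03
tool_pos: [0.4862, 0.0322, 0.052]
eef_rot: [[0.999, -0.05, 0.002], [-0.05, -0.999, -0.0], [0.002, -0.0, -1.0]]
wrist_force: [0.8, 0.1, 0.3]
opening: 0.0
grip_force: 0.0
```

Call:
servo_tool(motion=[[0,[0,0,0],[0,0,0]],[0,[0,0,-0.02],[0,0,0]],[0,[0,0,-0.04],[0,0,0]],[0,[0,0,-0.04],[0,0,0]]])

```text
clock: 10.37
tool_pos: [0.4881, 0.0318, 0.0955]
eef_rot: [[0.999, -0.043, 0.008], [-0.043, -0.999, -0.0], [0.008, -0.0, -1.0]]
wrist_force: [-0.6, 0.0, 1.3]
opening: -0.0
grip_force: 0.0
```

```bash
python3 chk.py w5.png
```

```text
10.4167 [0.4874 0.0318 0.0936] [[ 0.999  -0.0432  0.0061]
 [-0.0432 -0.9991 -0.0002]
 [ 0.0062 -0.0001 -1.    ]] [0.4099 0.5564 0.2346]
ridge az -31.63933106778107 1269
rect ((528.7944946289062, -10.429405212402344), (186.0085906982422, 106.02965545654297), 87.29829406738281)
```

View pics/w5.png

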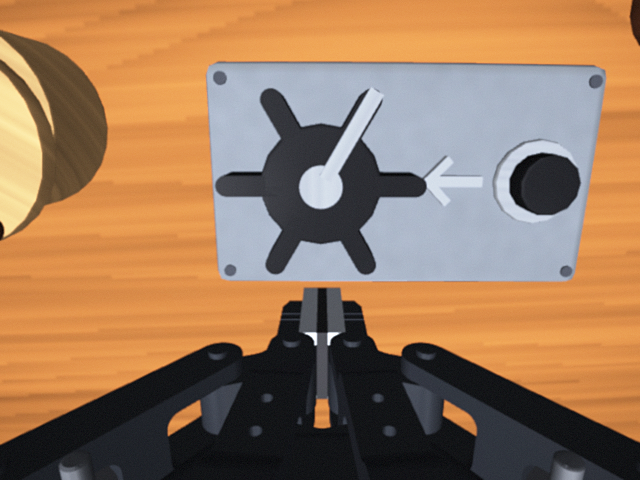

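The ridge points upper right, tip at (375,95), so one click remains.

Call:
servo_tool(motion=[[0,[0.001,0.006,0],[0,0,-7]],[0,[0.0025,0.012,0],[0,0,-14]],[0,[0.005,0.018,0],[0,0,-21]],[0,[0.0075,0.023,0],[0,0,-28]],[0,[0.01,0.028,0],[0,0,-35]],[0,[0.0132,0.0318,0],[0,0,-42]],[0,[0.0165,0.035,0],[0,0,-49]],[0,[0.0195,0.037,0],[0,0,-55]],[0,[0.0225,0.039,0],[0,0,-60]],[0,[0.0225,0.039,0],[0,0,-60]],[0,[0.0225,0.039,0],[0,0,-60]]])

```text
clock: 11.38
tool_pos: [0.5059, -0.0081, 0.0896]
eef_rot: [[0.541, 0.841, -0.001], [0.841, -0.541, 0.0], [-0.001, -0.001, -1.0]]
wrist_force: [0.0, -0.1, 0.8]
opening: 0.0003
grip_force: 0.0
```

Call:
servo_tool(motion=[[0,[0,0,0],[0,0,0]],[0,[0,0,0.02],[0,0,0]],[0,[0,0,0.039],[0,0,0]],[0,[0,0,0.039],[0,0,0]],[0,[0,0,0.039],[0,0,0]]])

```text
clock: 11.8
tool_pos: [0.5054, -0.0079, 0.0506]
eef_rot: [[0.539, 0.842, -0.003], [0.842, -0.539, 0.0], [-0.001, -0.002, -1.0]]
wrist_force: [0.3, 0.2, 1.2]
opening: -0.0004
grip_force: 0.0
```

Call:
servo_tool(motion=[[0,[0.0002,-0.0039,0],[0,0,5]],[0,[0.0007,-0.0078,0],[0,0,10]],[0,[0.0015,-0.0116,0],[0,0,15]],[0,[0.0027,-0.0154,0],[0,0,20]],[0,[0.0042,-0.019,0],[0,0,25]],[0,[0.006,-0.0225,0],[0,0,30]],[0,[0.0081,-0.0258,0],[0,0,35]],[0,[0.0105,-0.0289,0],[0,0,40]],[0,[0.0132,-0.0318,0],[0,0,45]],[0,[0.0161,-0.0345,0],[0,0,50]],[0,[0.0192,-0.0369,0],[0,0,55]],[0,[0.0225,-0.039,0],[0,0,60]]])

```text
clock: 12.8
tool_pos: [0.4862, 0.0322, 0.053]
eef_rot: [[0.999, -0.05, 0.002], [-0.05, -0.999, 0.0], [0.002, -0.0, -1.0]]
wrist_force: [-0.2, 0.5, -0.1]
opening: -0.0003
grip_force: 0.0
```

Call:
servo_tool(motion=[[0,[0,0,0],[0,0,0]],[0,[0,0,-0.02],[0,0,0]],[0,[0,0,-0.04],[0,0,0]],[0,[0,0,-0.04],[0,0,0]]])

```text
clock: 13.13
tool_pos: [0.4881, 0.0318, 0.0965]
eef_rot: [[0.999, -0.043, 0.008], [-0.043, -0.999, -0.0], [0.008, -0.0, -1.0]]
wrist_force: [0.1, 0.4, 1.3]
opening: 0.0003
grip_force: 0.0
```

```bash
python3 chk.py w6.png; python3 - <<'E'
from h import *
c=cam('wrist');b=imaging.cut_out('start',c)[0]['region'];P=cloud(c,b);P=P[P[:,2]>.055]
print(P.mean(0),(P.min(0)+P.max(0))/2,np.median(P[:,2]),telemetry.get_obs()['tool_pos'])
E
```

```text
13.1833 [0.4873 0.0317 0.0945] [[ 0.999  -0.0432  0.006 ]
 [-0.0432 -0.9991 -0.0003]
 [ 0.006   0.     -1.    ]] [0.6252 0.8396 0.3152]
ridge az -92.4042870107083 1140
rect ((528.8909912109375, -10.658210754394531), (186.25648498535156, 106.07794189453125), 87.2802963256836)
[ 0.5262779  -0.07136407  0.05809382] [ 0.52604029 -0.07228444  0.05757343] 0.05818891611680849 [0.48526554 0.03181443 0.09095114]
```

View pics/w6.png

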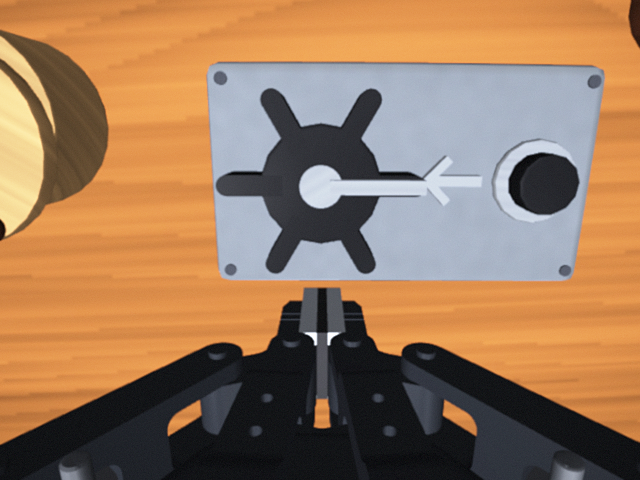

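The ridge points at the arrow (azimuth -92.4° against the arrow's -92.7°). Now over the button.

Call:
servo_tool(motion=[[0,[0.008,0.017,0],[0,0,0]],[0,[0.015,0.034,0],[0,0,0]],[0,[0.023,0.051,0],[0,0,0]],[0,[0.03,0.068,0],[0,0,0]],[0,[0.038,0.085,0],[0,0,0]],[0,[0.0454,0.1024,0],[0,0,0]],[0,[0.0454,0.1024,0.01],[0,0,0]],[0,[0.0454,0.1024,0.02],[0,0,0]],[0,[0.0454,0.1024,0.025],[0,0,0]],[0,[0.0454,0.1024,0.025],[0,0,0]],[0,[0.0454,0.1024,0.025],[0,0,0]],[0,[0.0454,0.1024,0.025],[0,0,0]]])

```text
clock: 14.33
tool_pos: [0.5262, -0.0718, 0.0665]
eef_rot: [[0.999, -0.044, 0.0], [-0.044, -0.999, -0.0], [0.0, 0.0, -1.0]]
wrist_force: [-0.5, 0.1, 0.8]
opening: -0.0002
grip_force: 0.0
```

Call:
servo_tool(motion=[[0,[0,0,0.004],[0,0,0]],[0,[0,0,0.008],[0,0,0]],[0,[0,0,0.01],[0,0,0]],[0,[0,0,0.012],[0,0,0]],[0,[0,0,0.014],[0,0,0]],[0,[0,0,0.015],[0,0,0]],[0,[0,0,0.015],[0,0,0]],[0,[0,0,0.015],[0,0,0]]])

```text
clock: 15.0
tool_pos: [0.5264, -0.0723, 0.052]
eef_rot: [[0.999, -0.045, 0.0], [-0.045, -0.999, 0.0], [0.0, -0.0, -1.0]]
wrist_force: [-3.2, 1.8, 6.0]
opening: -0.0001
grip_force: 3.4
```

Call:
servo_tool(motion=[[0,[0,0,0.001],[0,0,0]],[0,[0,0,0.002],[0,0,0]],[0,[0,0,0.002],[0,0,0]],[0,[0,0,0.002],[0,0,0]]])

```text
clock: 15.33
tool_pos: [0.5265, -0.0723, 0.0516]
eef_rot: [[0.999, -0.045, 0.0], [-0.045, -0.999, 0.0], [0.0, -0.0, -1.0]]
wrist_force: [-10.0, 2.2, 18.3]
opening: 0.0001
grip_force: 9.1
```

Bottomed out: the force rose from 6 to 18 N while the tip barely moved. Releasing.

Call:
servo_tool(motion=[[0,[0,0,-0.004],[0,0,0]],[0,[0,0,-0.01],[0,0,0]],[0,[0,0,-0.03],[0,0,0]],[0,[-0.01,0,-0.06],[0,0,0]],[0,[-0.03,0,-0.09],[0,0,0]],[0,[-0.05,0,-0.11],[0,0,0]],[0,[-0.05,0,-0.12],[0,0,0]],[0,[-0.05,0,-0.12],[0,0,0]],[0,[-0.05,0,-0.12],[0,0,0]]])

```text
clock: 16.08
tool_pos: [0.4766, -0.0703, 0.169]
eef_rot: [[0.999, -0.045, 0.001], [-0.045, -0.999, -0.0], [0.001, 0.0, -1.0]]
wrist_force: [-0.2, 0.2, -0.9]
opening: 0.0001
grip_force: 0.0
```

```bash
python3 chk.py w7.png; python3 - <<'E'
from h import *
c=cam('wrist');b=imaging.cut_out('start',c)[0]['region'];P=cloud(c,b);P=P[P[:,2]>.048]
print(P.mean(0),np.median(P[:,2]),telemetry.get_obs()['tool_pos'])
E
```

```text
16.1333 [ 0.4763 -0.0702  0.168 ] [[ 0.999  -0.0453 -0.0015]
 [-0.0453 -0.999   0.0002]
 [-0.0015 -0.0001 -1.    ]] [ 0.3864  0.248  -0.7589]
ridge az -93.5478117028301 589
rect ((528.8868408203125, -11.05206298828125), (185.99981689453125, 105.54692077636719), 87.42093658447266)
[ 0.52621    -0.07248487  0.05800667] 0.05803994210223328 [ 0.47602851 -0.07009614  0.16753037]
```

View pics/w7.png

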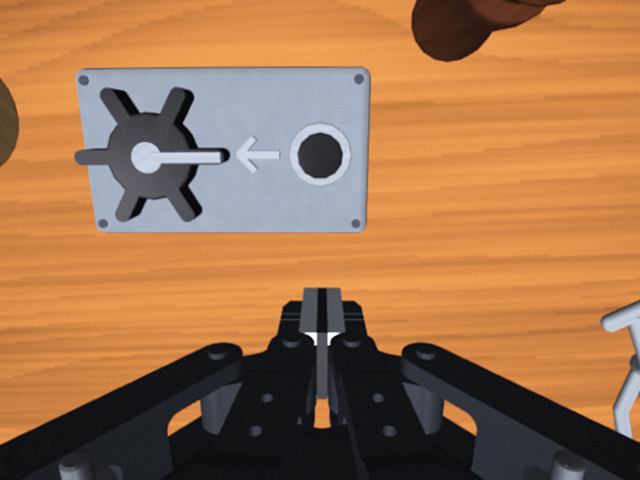

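The ridge (220,157) points at the arrow (238,155), the button at (320,155) is back up at 58 mm, and the timer has not moved. Handing in.

```bash
python3 -c "
from h import *
print(ticket.close_job())"
```

```text
the job is handed in; nothing more can be done
None
```

I turned the wheel four clicks until the ridge pointed at the arrow, pressed the start button fully and let it come back up, left the timer and the other items unmoved, and handed in at about 16 s (no verdict was returned).

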